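# Lay the long socket down in its case and push the lid shut

## Robot

A 6-joint arm with a two-finger parallel gripper is mounted at the origin on the work surface. World frame = base frame: x ahead of the robot, y to its left, z up, the work surface at z = 0. Lengths are in m, angles in rad, forces in N, time in s.
With the tool pointing down it reaches from about 0.35 to 0.975 m from the base axis. Payload 4.9 kg.
Tool frame: the origin (TCP) lies midway between the tips of the shut fingers; the grasp point (between the pads) lies 19 mm behind it (ctrl.hold_point_z is the distance from the TCP to the grasp point, in m); z points along the fingers, y is the line along which they close (so a half turn about z gives the same grasp; the last joint's range is limited). The gripper opens to 85 mm and grips with 20 to 120 N. Pads are 22 mm wide; open, the fingers measure 114 mm over their backs; the gripper's body (76 mm by 85 mm) begins 54 mm behind the grasp point. The pads swing forward as they close: fully open they stand 13 mm farther back than shut.
Start: joints at [-1.393, 0.053, 1.613, -0, 1.476, -0.119], TCP at [0.183, -0.598, 0.231] pointing down, gripper open.
Joint ranges: [-3.01, 3.01], [-1.01, 2.22], [0.06, 2.58], [-1.02, 4.17], [0.09, 2.62], [-3.14, 3.14]. Speed limits (rad/s): [2.57, 2.57, 3.14, 3.14, 3.14, 3.14].

## Interface

Orientations are given as a rotation vector (axis times angle).
In Python, from station import status, viewer, finish_job, ctrl gives the robot as it stands.
- The arm moves only by the shell command python3 -m jog 'ROWS' [FORCE]. ROWS is JSON, a list of rows, each a list of 7 numbers: the turn, a rotation vector about the tool's x, y, z each as a share of 5 degrees, from -1 to 1, then the shift along the tool's x, y, z each as a share of 30 mm, from -1 to 1, then the opening, from -1 (shut) to 1 (fully open). A call has 1 to 5 rows; each row shifts and turns the commanded pose from where the row before left it, along the tool's axes as they then stand; what a row does not reach is not made up. A row lasts 1/8 s, in which the tool goes at most 62.5 mm and 10.7 degrees, less where a joint would pass 70% of its speed; a pose out of reach is approached as far as the arm can. A call with a number of a shift or a turn outside -1 to 1 is refused whole. A call with a gripper value outside its range is refused whole. The fingers move at their own pace and stop on an object; FORCE is the grip in N (left out, the last holds). Time passes only in rows, so rows that do not move let the fingers close. It gives the time, the measured TCP pose, the force, the opening and the grip force at its end, in the units of the state.
- status.get_obs(): the state, without advancing time (a new reading comes with each control period).
- viewer.get_image(name): name is "side" or "top" or "wrist"; returns a dict with "img" (384x512x3 uint8, red, green, blue), "fovy" (degrees; the focal length in pixels is half the picture's height over the tangent of half this angle, whatever the lens; pixels are square), "cx", "cy" (the principal point, pixels), "rvec" (rotation vector, rad) and "tvec" (3), from world to camera coordinates, as OpenCV has them. Camera axes: x right, y down, z forward; pixel columns grow to the right and rows downward; lengths in m; the calibration is good to about 2 mm. A picture is of the moment at which its call begins. There is no depth.
- finish_job(): hands the job in; it is judged then, once.
The state is a dict: "t": time; "q": joint angles; "dq": joint speeds; "effort": joint torques, N m; "tool_pos": TCP position; "tool_rot": TCP orientation; "contact_force": force on the tool from outside, world axes, zero at the start; "wrist_torque": the same for the moment, N m; "opening": finger opening in m; "grip_force": force on a finger pad.
Only numpy, scipy, OpenCV 4.12 (cv2) and the standard library are available. Lean on these libraries where they do the work, as an engineer would, in place of code of your own. Each camera call takes 0.05 s, during which the arm holds its last target. There are 200 camera calls.

## Task

The socket case on the bench will not shut because its long socket has been left standing on end in the front bed. Push the long socket over with the fingertips, towards the side where the bed has room for it, so that it lies flat in the bed; then push the lid over from behind and press it down until it is fully shut. Only push: do not lift anything or slam the lid, and leave the other sockets and tools where they are.

Things in the scene. Friction and masses are not known exactly. Their poses are not given: they have to be found in the camera images.
- case: open socket case, green sheet steel, 180 mm deep (its x) by 300 mm wide (its y), rim 42 mm high; heavy, does not slide. Origin: centre of its underside, on the bench; x points from the front (robot's side) to the hinge side, z up. Its grey insert has its top face 26 mm, and the floors of all its beds and wells 8 mm, above the bench
- bed (a point): centre of the floor of the case's front bed, a straight trough for long sockets lying down, 66 mm in front of the case's middle; 36 mm wide (case x), 202 mm long (case y: 101 mm either way from this point), 18 mm deep, closed at both ends. Axes as the case's
- long_socket: long socket: plain steel cylinder, 28 mm diameter, 80 mm long, 0.15 to 0.31 kg, a square hole in one end, a hexagon mouth in the other. It starts standing on end on the floor of the front bed, up to 60 mm left or right of the bed's middle, its top 88 mm above the bench. Origin: centre of the end it stands on; z along it, up at the start
- long_socket_mid (a point): the middle of the long socket, on its axis, 40 mm from either end
- lid (a joint): angle of the lid in rad: 0 fully shut, 1.57 upright; it starts leaning back at 1.62 to 1.85 (stop at 2.0). The hinge is stiff (about 0.5 N m of friction): the 0.35 kg lid stays at whatever angle it is left and must be pushed all the way. No latch to work: fully down is shut
- lid_hinge (a point): middle of the hinge line, on the rear top edge of the case, 90 mm behind its middle, 42 mm above the bench, running along the case's y. The lid is a shallow shell, 180 mm from hinge to free edge, 300 mm wide; its outer face lies 22 mm off the hinge plane, facing away from the robot when open, up when shut
- lid_edge (a point): middle of the lid's free edge, on its outer face (180 mm along the lid from the hinge, 22 mm off it): about 210 to 221 mm above the bench at the start, 65 mm when shut
- ratchet: ratchet handle, 215 mm long, head 34 mm across, lying in the rear bed of the case, its highest part about 35 mm above the bench; leave it. Origin under its middle
- spanner: steel spanner, 190 mm, lying on the bench to the right (-y) of the case; leave it. Origin at its middle
- screwdriver: screwdriver, 200 mm, black handle, lying on the bench to the left (+y) of the case; leave it. Origin at its middle
- oil_can: metal oil can with a thin spout, 62 mm across, 165 mm tall, standing to the right of the case; leave it. Origin under its base
- injector: steel fuel injector, 30 mm across at the foot, 132 mm tall, standing on end to the left of the case; leave it. Origin under its base
- socket0: short socket, 22 mm in diameter, 38 mm tall, standing in its round well in the middle row of the case, 110 mm to the right (-y) of the case's middle line, top 46 mm above the bench; it belongs upright there, leave it. Origin under its lower end
- socket1: short socket, 24 mm in diameter, 38 mm tall, standing in its round well in the middle row of the case, 58 mm to the right (-y) of the case's middle line, top 46 mm above the bench; it belongs upright there, leave it. Origin under its lower end
- socket2: short socket, 27 mm in diameter, 38 mm tall, standing in its round well in the middle row of the case, 2 mm to the right (-y) of the case's middle line, top 46 mm above the bench; it belongs upright there, leave it. Origin under its lower end
- socket3: short socket, 30 mm in diameter, 38 mm tall, standing in its round well in the middle row of the case, 56 mm to the left (+y) of the case's middle line, top 46 mm above the bench; it belongs upright there, leave it. Origin under its lower end
Things that resemble listed ones, but are neither listed nor needed, are in the scene too. Leave any green or yellow look-alike of the long_socket alone.

How it is judged:
On the way, in this order (a step that is already met when the one before it is completed fails the run):
1. the long socket lies flat in the front bed, at rest, the lid still open (angle between long_socket's own z axis and vertical between 1.45 and 1.69 rad and x of long_socket_mid in the frame of bed between -0.009 and 0.009 m and y of long_socket_mid in the frame of bed between -0.075 and 0.075 m and z of long_socket_mid in the frame of bed below 0.021 m and linear speed of long_socket below 0.02 m/s and value of joint lid above 1.2 rad), for 0.2 s.
2. the lid is fully down on the rim (value of joint lid below 0.035 rad), for 0.1 s.
At the end, for the whole second after the job is handed in: Lid shut within 0.035 rad (6 mm at its free edge) and still; long socket at rest in the front bed, within 7 degrees of level, its middle within 9 mm of the bed's centre line and under 21 mm above its floor. Short sockets and ratchet moved under 20 mm, other tools under 30 mm, none tipped (angle between long_socket's own z axis and vertical between 1.45 and 1.69 rad and x of long_socket_mid in the frame of bed between -0.009 and 0.009 m and y of long_socket_mid in the frame of bed between -0.075 and 0.075 m and z of long_socket_mid in the frame of bed below 0.021 m and linear speed of long_socket below 0.02 m/s and value of joint lid below 0.035 rad and velocity of joint lid between -0.05 and 0.05 rad/s and distance of each of socket0, socket1, socket2, socket3, ratchet from where it was at the start of the episode below 0.02 m and distance of each of spanner, screwdriver, oil_can, injector from where it was at the start of the episode below 0.03 m and angle between each of socket0, socket1, socket2, socket3, ratchet, oil_can, injector's own z axis and vertical below 0.2 rad); the robot touches nothing.
It fails at once if the long socket is lifted (off the bed floor while upright, or its middle raised more than 17 mm above its standing height) ((angle between long_socket's own z axis and vertical below 0.3 rad and z of long_socket in the frame of bed above 0.014 m) or z of long_socket_mid in the frame of bed above 0.057 m).
It fails at once if the lid is slammed (faster than 4 rad/s, about 0.7 m/s at its edge) (velocity of joint lid below -4 rad/s).
It fails at once if a short socket or the ratchet is lifted out or displaced by more than 20 mm (distance of any of socket0, socket1, socket2, socket3, ratchet from where it was at the start of the episode above 0.02 m).
It fails at once if the spanner, screwdriver, oil can or injector is displaced by more than 30 mm (distance of any of spanner, screwdriver, oil_can, injector from where it was at the start of the episode above 0.03 m).
It also fails if it takes over 45 s, if anything falls off the work surface, if the arm or the gripper's body presses on something with over 40 N, if the wrist force passes 120 N, or if a joint passes its speed limit or range.

## Working session

There is one attempt and no reset: what is moved stays moved. The work goes in short steps, Python scripts to look and compute and a shell command to move; the robot and the scene stay as the last step left them, time stands still between calls to the robot, and variables do not carry over. Pictures are saved under pics/ and viewed, at most 10 in all, crops included, and the job is handed in when it is done.

```bash
mkdir -p pics
cat > h.py <<'E'
import numpy as np,cv2
from station import status,viewer,ctrl
def cam(n,save=None):
    d=viewer.get_image(n)
    if save: cv2.imwrite('pics/'+save,d['img'][:,:,::-1])
    return d
def K(d):
    f=192/np.tan(np.radians(d['fovy'])/2); return np.array([[f,0,d['cx']],[0,f,d['cy']],[0,0,1]])
def ray(d,u,v):
    R=cv2.Rodrigues(np.array(d['rvec'],float))[0]; t=np.array(d['tvec'],float).ravel()
    w=R.T@np.linalg.inv(K(d))@np.array([u,v,1.]); return -R.T@t,w/np.linalg.norm(w)
def onz(d,u,v,z):
    c,w=ray(d,u,v); return c+w*(z-c[2])/w[2]
def tri(a,b):
    A=np.zeros((3,3));B=np.zeros(3)
    for c,w in (a,b):
        P=np.eye(3)-np.outer(w,w);A+=P;B+=P@c
    return np.linalg.solve(A,B)
def proj(d,p): return cv2.projectPoints(np.array(p,float).reshape(-1,1,3),np.array(d['rvec'],float),np.array(d['tvec'],float),K(d),None)[0].reshape(-1,2)
E
python3 - <<'E'
from h import *
import pickle
D={n:cam(n) for n in('top','side')}
pickle.dump(D,open('d0.pkl','wb'))
for n in D: cv2.imwrite(f'pics/{n}0.png',cv2.resize(D[n]['img'][:,:,::-1],(800,600),interpolation=cv2.INTER_CUBIC)); print(n,ray(D[n],256,192))
o=status.get_obs();print(o['tool_rot'],o['t'],o['opening'])
E
```

```text
top (array([0.31941982, 0.04308011, 1.07791627]), array([ 0.19591349,  0.01034478, -0.98056662]))
side (array([-0.03612516,  0.65884362,  0.62812793]), array([ 0.56863713, -0.60812201, -0.55393089]))
[-3.10520875e+00 -4.64241760e-01  4.84369247e-05] 0.1 0.0851505844465137
```

View pics/top0.png

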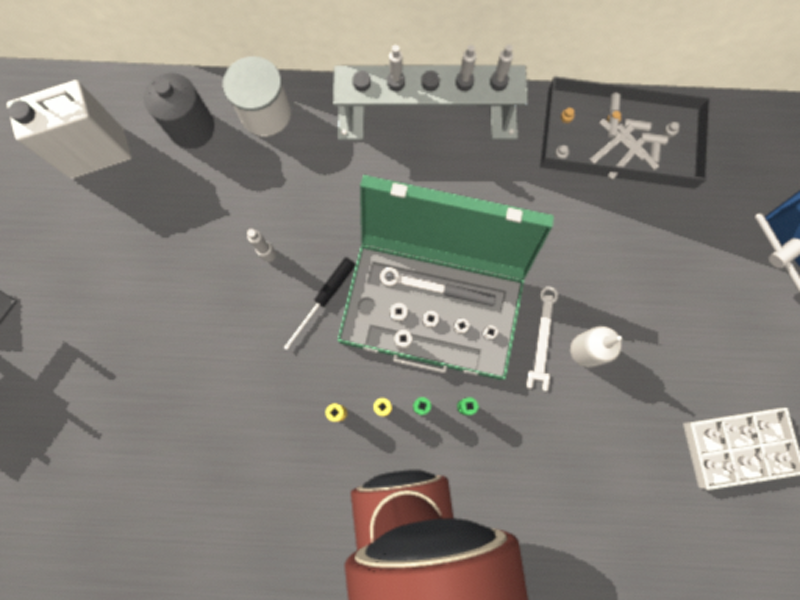

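View pics/side0.png

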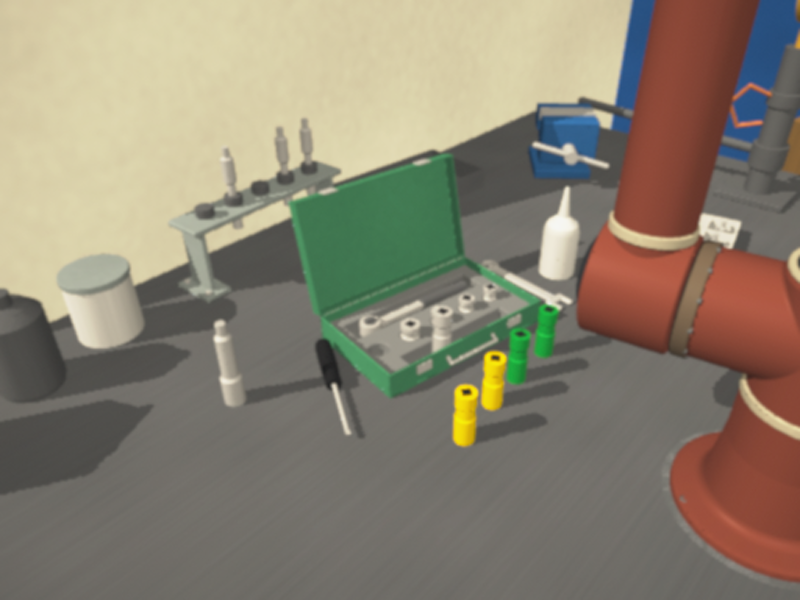

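The top view shows the case with its lid open. The long socket is at about (403,338), near the left end of the front bed, so there is room to its right (-y). Green and yellow look-alikes stand in front of the case. The side view confirms this, with the long socket's top at about (442,313).

```bash
cat > m.py <<'E'
from h import *
import pickle
D=pickle.load(open('d0.pkl','rb'))
s=1.5625
def blob(d,u,v,r=9):
    u,v=u/s,v/s; im=d['img'].astype(int); m=((im.min(2)>185)).astype(np.uint8)
    cs,_=cv2.findContours(m,cv2.RETR_EXTERNAL,cv2.CHAIN_APPROX_NONE)
    c=[c for c in cs if len(c)>3]; c=min(c,key=lambda c:np.hypot(*(cv2.minEnclosingCircle(c)[0]-np.array([u,v]))))
    (a,b),R=cv2.minEnclosingCircle(c); return a,b,R
T,S=D['top'],D['side']
P=[]
for q in[(399,311),(431,318),(462,325),(491,331),(403,338)]:
    a=blob(T,*q); P.append(onz(T,a[0],a[1],.088 if q[0]==403 else .046)); print(np.round(a,1),P[-1].round(4))
print('long tri',tri(ray(T,403/s,338/s),ray(S,442/s,313/s)))
print('s3 tri',tri(ray(T,399/s,311/s),ray(S,410/s,326/s)), 's0 tri',tri(ray(T,491/s,331/s),ray(S,489/s,289/s)))
print('lid L',tri(ray(T,362/s,178/s),ray(S,293/s,202/s)),'R',tri(ray(T,553/s,217/s),ray(S,452/s,156/s)))
for q in[(340,340),(507,376),(523,278),(362,248)]: print('rim',onz(T,q[0]/s,q[1]/s,.042).round(4))
for n,d,x0,y0,w,h in(('top',T,205,105,160,140),('side',S,180,90,190,165)):
    cv2.imwrite(f'pics/{n}c.png',cv2.resize(d['img'][y0:y0+h,x0:x0+w,::-1],None,fx=4 if n=='top' else 3.5,fy=4 if n=='top' else 3.5,interpolation=cv2.INTER_CUBIC))
E
python3 m.py
```

```text
[254.6 199.    6.1] [0.5058 0.0567 0.046 ]
[275.2 203.2   5.3] [ 4.967e-01 -3.000e-04  4.600e-02]
[295.5 208.    4.7] [ 0.4861 -0.0563  0.046 ]
[313.5 212.    4.9] [ 0.4774 -0.1057  0.046 ]
[257.4 216.1   5.7] [0.4532 0.0469 0.088 ]
long tri [0.45381006 0.04578953 0.08368207]
s3 tri [0.50746545 0.05527324 0.04003372] s0 tri [ 0.47962591 -0.10825604  0.03952249]
lid L [0.67973485 0.11905535 0.2150266 ] R [ 0.628569   -0.17852169  0.21043575]
rim [0.4501 0.1555 0.042 ]
rim [ 0.4014 -0.1373  0.042 ]
rim [ 0.577  -0.1639  0.042 ]
rim [0.6189 0.1272 0.042 ]
```

View pics/topc.png

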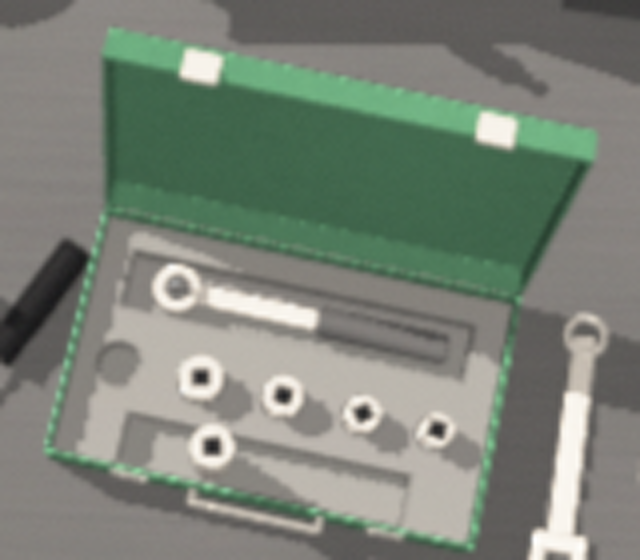

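View pics/sidec.png

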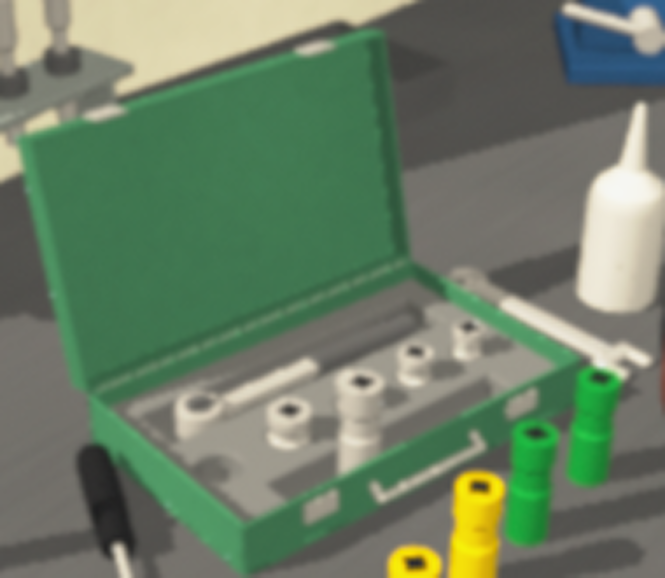

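The crops confirm the setup. The long socket's ring is at (212,445) in the top crop, with the free part of the bed to its right. The case yaw is about -0.168 rad, the lid is at about 1.75, and the socket stands at about y=+0.039 in the case. I'll turn the tool to line up with the case, shut the fingers and cross over.

```bash
python3 -m jog '[[0,0,1,0,0,0,-1],[0,0,1,0,0,0,-1],[0,0,1,0,0,0,-1],[0,0,1,0,0,0,-1],[0,0,1,0,0,0,-1]]' 
python3 -m jog '[[0,0,0.33,0,0,0,-1],[0,0,0,0.21,-1,0,-1],[0,0,0,0.21,-1,0,-1],[0,0,0,0.21,-1,0,-1],[0,0,0,0.21,-1,0,-1]]'
cat >> h.py <<'E'
YAW=-.168; EX=np.array([np.cos(YAW),np.sin(YAW),0]); EY=np.array([-EX[1],EX[0],0]); O=.5054*EX+.083*EY
def case(p): p=np.asarray(p)-O; return np.array([p@EX,p@EY,p[2]]).round(4)
def st():
    o=status.get_obs(); R=cv2.Rodrigues(np.array(o['tool_rot'],float))[0]
    print('t',round(o['t'],2),'case tcp',case(o['tool_pos']),'tool x in case',(R[:,0]@EX).round(3),(R[:,0]@EY).round(3),'z',R[:,2].round(3),'F',np.round(o['contact_force'],1),'q',np.round(o['q'],2))
E
python3 -c "from h import *; st()"
```

```text
t: 0.72
tool_pos: [0.1827, -0.5973, 0.2305]
tool_rot: [-3.132, 0.223, 0.001]
contact_force: [-0.9, -0.3, 1.0]
opening: -0.0003
grip_force: 0.0
t: 1.35
tool_pos: [0.228, -0.4825, 0.231]
tool_rot: [-3.13, 0.263, 0.0]
contact_force: [0.2, 0.2, -0.1]
opening: 0.0001
grip_force: 0.0
t 1.35 case tcp [-0.2    -0.5206  0.231 ] tool x in case 1.0 0.0 z [-0.  0. -1.] F [ 0.2  0.2 -0.1] q [-1.27 -0.17  1.82  0.    1.48  0.47]
```

```bash
python3 -m jog '[[0,0,0,0.21,-1,0,-1],[0,0,0,0.21,-1,0,-1],[0,0,0,0.21,-1,0,-1],[0,0,0,0.21,-1,0,-1],[0,0,0,0.21,-1,0,-1]]' >/dev/null
python3 -m jog '[[0,0,0,0.21,-1,0,-1],[0,0,0,0.21,-1,0,-1],[0,0,0,0.21,-1,0,-1],[0,0,0,0.21,-1,0,-1],[0,0,0,0.21,-1,0,-1]]' >/dev/null
python3 -m jog '[[0,0,0,0.21,-1,0,-1],[0,0,0,0.21,-1,0,-1],[0,0,0,0.21,-1,0,-1],[0,0,0,0.21,-1,0,-1],[0,0,0,0.21,-1,0,-1]]' >/dev/null
python3 -m jog '[[0,0,0,0.21,-1,0,-1],[0,0,0,0.21,-1,0,-1],[0,0,0,0.21,-1,0,-1],[0,0,0,0.21,-1,0,-1],[0,0,0,0.21,-1,0,-1]]' >/dev/null
python3 -c "from h import *; st()"
```

```text
t 3.85 case tcp [-0.0738  0.0793  0.2312] tool x in case 1.0 0.001 z [-0. -0. -1.] F [-0.2 -0.9 -0.5] q [ 0.03 -0.36  1.98 -0.    1.52  1.77]
```

```bash
python3 -m jog '[[0,0,0,0.27,-1,0,-1],[0,0,0,0,0,1,-1],[0,0,0,0,0,1,-1],[0,0,0,0,0,1,-1],[0,0,0,0,0,1,-1]]' >/dev/null
python3 -m jog '[[0,0,0,0,0,1,-1],[0,0,0,0,0,0.43,-1],[0,0,0,0,0,0,-1]]' >/dev/null
python3 -c "
from h import *; st()
a=cam('side');b=cam('top')
x=cv2.resize(a['img'][90:260,150:390,::-1],(600,425),interpolation=cv2.INTER_CUBIC)
cv2.imwrite('pics/s1.png',x)"
```

```text
t 4.85 case tcp [-0.0663  0.1081  0.0677] tool x in case 1.0 -0.0 z [-0.002 -0.    -1.   ] F [0.7 0.2 0.4] q [ 0.09 -0.14  2.08  0.    1.2   1.83]
```

View pics/s1.png

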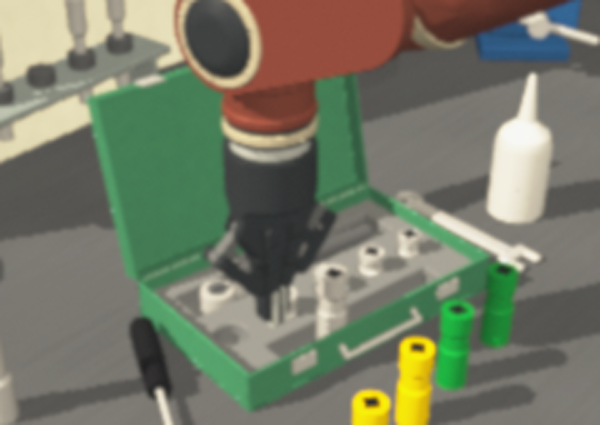

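The shut fingers are just left of the socket's upper part, at about (275,315), and in line with the bed. The socket is still upright at (333,295).

```bash
python3 -m jog '[[0,0,0,0,0.5,0,-1],[0,0,0,0,0.4,0,-1],[0,0,0,0,0.3,0,-1],[0,0,0,0,0.3,0,-1],[0,0,0,0,0.2,0,-1]]' | grep force
python3 -m jog '[[0,0,0,0,0.2,0,-1],[0,0,0,0,0.2,0,-1],[0,0,0,0,0.2,0,-1]]' | grep force
python3 -c "
from h import *; st()
a=cam('side')
x=cv2.resize(a['img'][90:260,150:390,::-1],(600,425),interpolation=cv2.INTER_CUBIC)
cv2.imwrite('pics/s2.png',x)"
```

```text
contact_force: [-0.2, 0.7, 1.1]
grip_force: 0.2
contact_force: [0.3, -0.2, -0.3]
grip_force: 0.0
t 5.95 case tcp [-0.0658  0.0389  0.0683] tool x in case 1.0 -0.0 z [-0. -0. -1.] F [ 0.3 -0.2 -0.3] q [-0.06 -0.2   2.14 -0.    1.2   1.68]
```

View pics/s2.png

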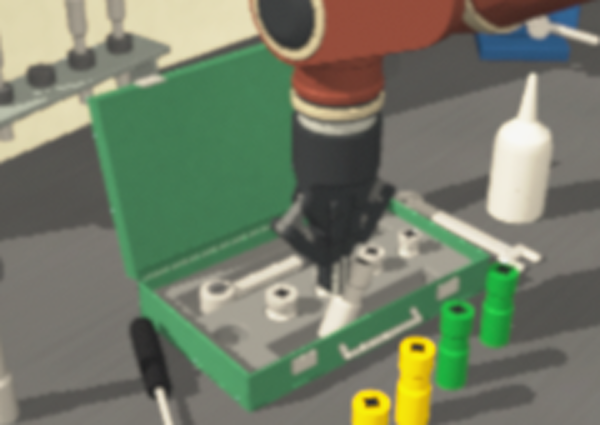

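The socket is tilting to the right as intended, its top at (370,258). I'll keep pushing.

```bash
python3 -m jog '[[0,0,0,0,0.25,0,-1],[0,0,0,0,0.25,0,-1],[0,0,0,0,0.25,0,-1],[0,0,0,0,0.25,0,-1],[0,0,0,0,0.25,0,-1]]' | grep force
python3 -m jog '[[0,0,0,0,0,0,-1],[0,0,0,0,0,-1,-1],[0,0,0,0,0,-1,-1],[0,0,0,0,0,-1,-1],[0,0,0,0,0,-1,-1]]' |grep force
python3 -c "
from h import *; st()
a=cam('side');
x=cv2.resize(a['img'][90:260,150:390,::-1],(600,425),interpolation=cv2.INTER_CUBIC)
cv2.imwrite('pics/s3.png',x)"
```

```text
contact_force: [0.7, 0.0, 0.1]
grip_force: 0.0
contact_force: [-0.0, 0.0, 0.6]
grip_force: 0.0
t 7.25 case tcp [-0.0659  0.0019  0.1894] tool x in case 1.0 -0.0 z [ 0.  0. -1.] F [-0.   0.   0.6] q [-0.14 -0.37  2.06  0.    1.45  1.6 ]
```

View pics/s3.png

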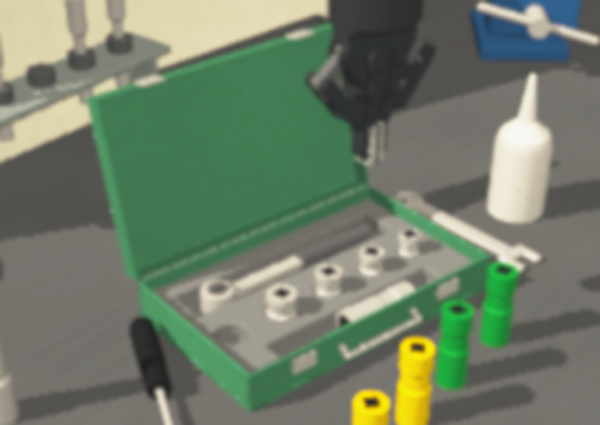

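The socket lies flat in the front bed, with its ends at about (340,320) and (415,290), and the other sockets haven't moved. Next I'll check the clearance behind the lid against the rack.

```bash
python3 -c "
from h import *; import pickle
D=pickle.load(open('d0.pkl','rb'));T,S=D['top'],D['side'];s=1.5625
t=lambda a,b: case(tri(ray(T,a[0]/s,a[1]/s),ray(S,b[0]/s,b[1]/s)))
for a,b in[((396,48),(227,150)),((469,52),(281,124)),((505,50),(306,121)),((334,102),(182,229)),((525,102),(338,170))]: print(t(a,b))
print('lid',t((362,178),(293,202)),t((553,217),(452,156)))
c=cam('top')['img']
x=c[100:270,190:370,::-1]; cv2.imwrite('pics/t3.png',cv2.resize(x,None,fx=3,fy=3))
"
python3 -m jog '[[0,0,0,0,0,-1,-1],[0,0,0,0,0,-1,-1],[0,0,0,0,0,-1,-1],[0,0,0,1,0,0,-1],[0,0,0,1,0,0,-1]]'
```

```text
[0.3671 0.1431 0.2272]
[0.377  0.03   0.2428]
[ 0.3974 -0.0277  0.2317]
[0.3124 0.2509 0.1331]
[ 0.3817 -0.0825  0.1265]
lid [0.1449 0.148  0.215 ] [ 0.1442 -0.1539  0.2104]
t: 7.98
tool_pos: [0.5074, 0.0001, 0.2777]
tool_rot: [-3.13, 0.264, 0.0]
contact_force: [-0.0, 0.4, -0.5]
opening: 0.0003
grip_force: 0.0
```

```bash
python3 -m jog '[[0,0,0,1,0,0,-1],[0,0,0,1,0,0,-1],[0,0,0,1,0,0,-1],[0,0,0,1,0,0,-1],[0,0,0,1,0,0,-1]]'|grep force
python3 -m jog '[[0,0,0,1,0,0,-1],[0,0,0,0.8,0,0,-1],[0,0,0,0,0,0,-1]]'|grep force
python3 -m jog '[[0,0,0,0,0,1,-1],[0,0,0,0,0,1,-1],[0,0,0,0,0,1,-1],[0,0,0,0,0,0.1,-1],[0,0,0,0,0,0,-1]]'|grep force
python3 -c "
from h import *; st()
a=cam('side');
x=cv2.resize(a['img'][50:260,130:390,::-1],None,fx=2.3,fy=2.3,interpolation=cv2.INTER_CUBIC)
cv2.imwrite('pics/s4.png',x)"
```

```text
contact_force: [0.0, 1.0, -0.2]
grip_force: 0.0
contact_force: [0.8, -0.6, 0.8]
grip_force: 0.0
contact_force: [-0.9, 0.8, -0.1]
grip_force: 0.0
t 9.6 case tcp [0.198  0.0018 0.1859] tool x in case 1.0 -0.0 z [ 0.  0. -1.] F [-0.9  0.8 -0.1] q [-0.15  0.27  1.44  0.    1.43  1.59]
```

View pics/s4.png

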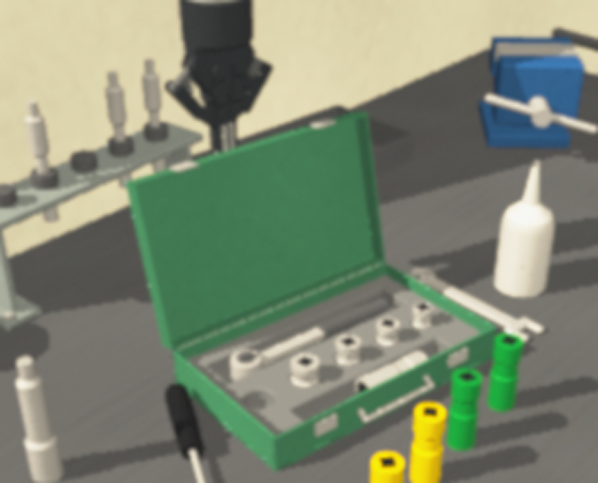

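The fingers are behind the lid's middle at about (225,135) and clear of the rack. I'll start pushing.

```bash
python3 -m jog '[[0,0,0,-1,0,0,-1],[0,0,0,-1,0,0,-1],[0,0,0,-0.5,0,0,-1],[0,0,0,-0.68,0,-0.1,-1],[0,0,0,-0.68,0,-0.1,-1]]'|grep force
python3 -m jog '[[0,0,0,-0.73,0,0.2,-1],[0,0,0,-0.73,0,0.2,-1],[0,0,0,0,0,0,-1]]'|grep force
python3 -c "
from h import *; st()
a=cam('side');
x=cv2.resize(a['img'][50:260,130:390,::-1],None,fx=2.3,fy=2.3,interpolation=cv2.INTER_CUBIC)
cv2.imwrite('pics/s5.png',x)"
```

```text
contact_force: [2.9, -0.4, -1.9]
grip_force: 1.6
contact_force: [0.1, 0.7, 0.0]
grip_force: 0.0
t 10.65 case tcp [0.0378 0.0018 0.1797] tool x in case 1.0 -0.0 z [-0.  0. -1.] F [0.1 0.7 0. ] q [-0.15 -0.09  1.84  0.    1.39  1.59]
```

View pics/s5.png

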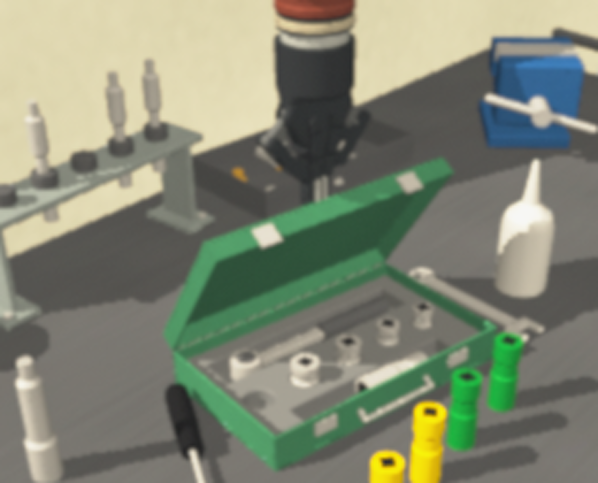

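The lid has followed the fingers to about 1 rad, its edge running from (210,242) to (450,165). The socket is still flat. I'll keep following the arc down.

```bash
python3 -m jog '[[0,0,0,-0.64,0,0.42,-1],[0,0,0,-0.64,0,0.42,-1],[0,0,0,-0.48,0,0.57,-1],[0,0,0,-0.48,0,0.57,-1],[0,0,0,0,0,0,-1]]'|grep force
python3 -m jog '[[0,0,0,-0.22,0,0.46,-1],[0,0,0,-0.22,0,0.46,-1],[0,0,0,-0.08,0,0.32,-1],[0,0,0,-0.08,0,0.32,-1],[0,0,0,0,0,0,-1]]'|grep force
python3 -c "from h import *; st()"
python3 -m jog '[[0,0,0,-0.08,0,0.32,-1],[0,0,0,0,0,0,-1]]'|grep force
python3 -c "from h import *; st()"
```

```text
contact_force: [0.0, 0.4, -0.2]
grip_force: 0.0
contact_force: [0.5, 0.2, -0.2]
grip_force: 0.0
t 11.95 case tcp [-0.0477  0.0017  0.0718] tool x in case 1.0 -0.0 z [-0.003  0.    -1.   ] F [ 0.5  0.2 -0.2] q [-0.15 -0.18  2.11 -0.    1.21  1.59]
contact_force: [-0.9, -0.4, 3.9]
grip_force: 1.9
t 12.2 case tcp [-0.0479  0.0018  0.0645] tool x in case 1.0 -0.0 z [ 0.002 -0.    -1.   ] F [-0.9 -0.4  3.9] q [-0.14 -0.17  2.12 -0.    1.19  1.59]
```

```bash
python3 -m jog '[[0,0,0,0,0,0.07,-1],[0,0,0,0,0,0,-1]]'|grep force
python3 -m jog '[[0,0,0,0,0,0.07,-1],[0,0,0,0,0,0,-1]]'|grep force
python3 -c "from h import *; st()"
```

```text
contact_force: [-7.6, 1.5, 18.2]
grip_force: 8.8
contact_force: [-14.9, 1.7, 30.3]
grip_force: 15.3
t 12.7 case tcp [-0.0478  0.0018  0.0643] tool x in case 1.0 0.0 z [-0.001 -0.    -1.   ] F [-14.9   1.7  30.3] q [-0.14 -0.17  2.12 -0.    1.19  1.59]
```

The lid is hard down, with 30 N at z=0.064. I'll back off and check.

```bash
python3 -m jog '[[0,0,0,0,0,-0.3,-1],[0,0,0,0,0,-1,-1],[0,0,0,0,0,-1,-1],[0,0,0,0,0,-1,-1],[0,0,0,0,0,0,-1]]'|grep force
python3 -c "
from h import *; st()
a=cam('side');
x=cv2.resize(a['img'][50:260,130:390,::-1],None,fx=2.3,fy=2.3,interpolation=cv2.INTER_CUBIC)
cv2.imwrite('pics/s6.png',x)"
```

```text
contact_force: [-0.2, 0.4, 0.1]
grip_force: 0.0
t 13.32 case tcp [-0.0473  0.0018  0.1608] tool x in case 1.0 -0.0 z [ 0.005 -0.001 -1.   ] F [-0.2  0.4  0.1] q [-0.14 -0.29  2.05  0.    1.38  1.59]
```

View pics/s6.png

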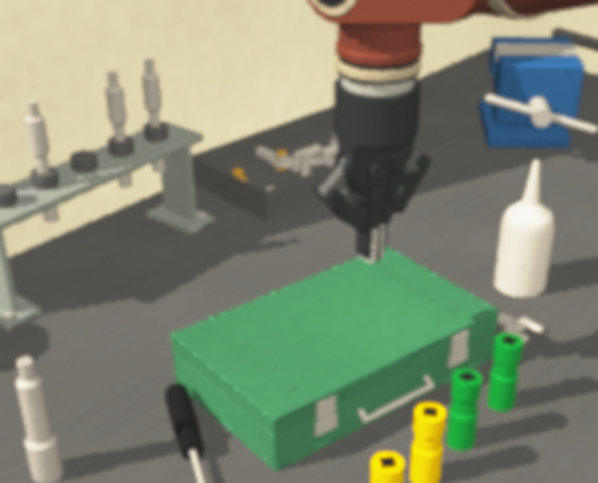

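The lid is shut flush along the rim, from (175,340) to (495,305). The fingers are clear and the neighbouring tools haven't moved.

```bash
python3 -c "from station import finish_job; print(finish_job())"
```

```text
the job is handed in; nothing more can be done
None
```

The job is handed in at about 13 s of robot time: the long socket was tipped flat into the front bed and the lid pressed fully shut, with nothing else seen to move; the judge returned no verdict.

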